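# Start a firing on the bench test kiln

### The arm

A 6-joint arm with a two-finger parallel gripper is mounted at the origin on the work surface. World frame = base frame: x ahead of the robot, y to its left, z up, the work surface at z = 0. Lengths are in m, angles in degrees, forces in N, time in s.
With the tool pointing down it reaches from about 0.35 to 0.925 m from the base axis. Payload 6.4 kg.
Tool frame: the origin (TCP) lies midway between the tips of the shut fingers; the grasp point (between the pads) lies 19 mm behind it (grip_point_offset is the distance from the TCP to the grasp point, in m); z points along the fingers, y is the line along which they close (so a half turn about z gives the same grasp; the last joint's range is limited). The gripper opens to 94 mm and grips with 3 to 60 N. Pads are 16 mm wide; open, the fingers measure 119 mm over their backs; the gripper's body (75 mm by 177 mm) begins 78 mm behind the grasp point.
Start: joints at [60.842, 14.043, 89.255, -0, 76.702, -9.975], TCP at [0.214, 0.614, 0.205] pointing down, gripper open.
Joint ranges: [-179.41, 179.41], [-58.25, 129.5], [7.25, 145.43], [-54.29, 234.29], [11.92, 165.04], [-157.13, 157.13]. Speed limits (degrees/s): [147.25, 147.25, 180, 180, 180, 180].

### API

Orientations are given as a 3x3 rotation matrix whose columns are the frame's x, y, z axes.
In Python, from workcell import state, read_camera, job_done, find_in, mark_of, grip_point_offset gives the robot as it stands.
- The arm moves only by the tool drive_tool, never from a script. Its argument "steps" is a list that holds one entry, the list of rows, each a list of 7 numbers: the finger opening in cm, from 0 to 9.4, then the shift along the tool's x, y, z in cm, then the turn, a rotation vector about the tool's x, y, z in rad. In form: [[[grip, tx, ty, tz, wx, wy, wz], ...]]. A call has 1 to 20 rows; each row is the pose to reach, as a shift and turn from the pose commanded when the call began, along the tool's axes at that moment; what a row does not reach only later rows make up. A row lasts 1/8 s, in which the tool goes at most 62.5 mm and 10.7 degrees, less where a joint would pass 70% of its speed; a pose out of reach is approached as far as the arm can. A call with a gripper value outside its range is refused whole. The fingers move at their own pace and stop on an object; "newtons" is the grip in N (left out, the last holds). Time passes only in rows, so rows that repeat a pose let the fingers close. It gives the time, the measured TCP pose, the force, the opening and the grip force at its end, in the units of the state.
- state(): the state, without advancing time (a new reading comes with each control period).
- read_camera(name): name is "scene" or "top" or "wrist"; returns a dict with "image" (400x640x3 uint8, red, green, blue), "vertical_fov" (degrees; the focal length in pixels is half the picture's height over the tangent of half this angle, whatever the lens; pixels are square), "cx", "cy" (the principal point, pixels), "k1" (the pictures are not rectified: a ray, as slopes to the right and down, at radius r is drawn at 1 + k1 r^2 times it, then the intrinsics apply), "extrinsics" (4x4, takes a point from camera to world coordinates). Camera axes: x right, y down, z forward; pixel columns grow to the right and rows downward; lengths in m; the calibration is good to about 2 mm. A picture is of the moment at which its call begins. There is no depth.
- job_done(): hands the job in; it is judged then, once.
Trained networks look in the newest picture that a camera, given by its name, has taken for a name from the list of things; names that differ only in an ending like _2 or _b are one class to them, and where a whole thing is asked for, a point or a joint stands for the part that bears it (a point fixed in the world has none). Each returns a list of dicts, best first, with "conf" (0 to 1); they miss things now and then, are a little off and sometimes report something else, mostly with a low value. They report only what shows in the picture. A call takes as long as a camera call.
- find_in(thing, camera): "xyz" ([x, y, z] in m, in the coordinates of the camera as it stood for that picture, good to about 4 mm: the middle of the surface that is visible of it).
- mark_of(thing, camera): "xyz" ([x, y, z] in m, in the coordinates of the camera as it stood for that picture, good to about 4 mm: a listed point, or the origin of a listed thing).
The state is a dict: "clock": time; "joint_positions": joint angles; "qd": joint speeds; "joint_efforts": joint torques, N m; "tcp_pos": TCP position; "ee_rot": TCP orientation; "ft_force": force on the tool from outside, world axes, zero at the start; "moment": the same for the moment, N m; "width": finger opening in m; "grasp_force": force on a finger pad.
Only numpy, scipy, OpenCV 4.12 (cv2) and the standard library are available. Lean on these libraries where they do the work, as an engineer would, in place of code of your own. Each camera call takes 0.05 s, during which the arm holds its last target. There are 200 camera calls.

### The job

The test kiln is loaded and its programme is set: start the firing from its control desk with the closed fingertips. Switch the kiln on at the wide mains rocker, then switch on the vent fan at the narrow rocker beside it, and only then press the round start key right down and hold it for about two seconds before letting go. Press no other key, leave the programme dial as it is set, and leave the pots and tools standing where they are.

Things in the scene. Friction and masses are not known exactly. Their poses are not given: they have to be found in the camera images.
- kiln: Fixed machine: a grey control desk (300 mm wide along its y, 206 mm deep along x) joined on its left (+y) to an eight-sided steel kiln 310 mm across, 300 mm high, its near wall 200 mm left of the desk's middle. Origin on the table under the middle of the control panel; x away from the operator, y left, z up; upright, only its yaw varies. A level ledge, 88 mm high, 50 mm deep, lies behind the panel.
- panel_mid (a point): Middle of the panel's face, 71.6 mm above the kiln's origin; x up the slope, y left, z along the panel's normal. The panel (160 by 300 mm) rises 0.21 rad (12 degrees) towards the back. Back row from the left: dial, display (4 mm proud), narrow vent rocker, wide mains rocker. Front row from the left: two triangular keys, square stop key, round start key (in front of the rockers).
- mains_rocker (a joint): Wide black rocker, 38 mm front to back, 30 mm wide, a shallow V hinged at its middle; back right of the panel. 0 rad = off (so at the start: front half level, back half, away from the operator, tilted up 0.35 rad, its end 11 mm proud of the panel), 0.35 = on (back half level, 5 mm proud). About 4 N on the raised half snaps it over and it stays. Frame 2.5 mm proud.
- mains_on (a point): Point to press on the mains rocker: on top of the raised back half, 11.4 mm from the hinge line, on its centre line; moves with the rocker. Before pressing it is about 9 mm above the panel's face and goes down some 4 mm.
- vent_rocker (a joint): Narrow black vent fan rocker, 32 mm long and 18 mm wide, built as the mains rocker and 54 mm to its left (centre to centre). 0 rad = off (back half raised, its end 10 mm proud), 0.35 rad = on; about 5 N on the middle of the raised half.
- vent_on (a point): Point to press on the vent rocker: on top of the raised back half, 9.6 mm from the hinge line, on its centre line; moves with the rocker. Before pressing about 8 mm above the panel's face; goes down some 3 mm.
- start_key (a joint): Round white start key, 25 mm across, top 7 mm proud of the panel; sprung. 0 m = up, 0.004 m = right down; moves along the panel's normal, 1.2 N to start and 4 N at the bottom. Counts as pressed beyond 0.0025 m. 54 mm to the right of the stop key and about 76 mm in front of the rockers.
- start_top (a point): Centre of the top of the start key; moves with it.
- stop_key (a joint): Square white stop key, 21 mm, left of the start key, built the same (0 m up, 0.004 m down). Not to be pressed.
- up_key (a joint): Triangular key, leftmost in the front row (0 m up, 0.004 m down). Not to be pressed.
- down_key (a joint): Triangular key between the up key and the stop key (0 m up, 0.004 m down). Not to be pressed.
- dial_mark (a point): White pointer on top of the black programme dial (34 mm across, 17 mm high, at the back left of the panel), 14 mm from the dial's axis. The dial turns stiffly and must stay as set.
- mug: White mug, 80 mm across, 88 mm high, handle to its +y; stands in front of the desk. Origin at the centre of its underside.
- jar: Amber glaze jar, 68 mm across, 85 mm high; stands in front of the desk. Origin at the centre of its underside.
- bowl: Terracotta bowl, 124 mm across, 52 mm high; to the right of the desk. Origin at the centre of its underside.
- beaker: White beaker, 68 mm across, 75 mm high; to the right of the desk. Origin at the centre of its underside.
- brush: Slim round glaze brush, 190 mm long, 14 mm thick, lying on the table to the right of the desk, beyond bowl and beaker. Origin under its brass collar, 100 mm from the handle's end.
- cone_pack: Three slim clay cones on a terracotta bar (64 mm along y, 20 mm wide, 52 mm high) standing on the ledge behind the rockers. Origin at the centre of its underside.
- kiln_post: Tubular kiln prop, 34 mm across, 40 mm high, standing on the ledge behind the display. Origin at the centre of its underside.

How it is judged:
By the outcome, as a careful person would: the job done as asked, in the order asked, and still so for the second after the job is handed in, with the robot touching nothing.
It also fails if it takes over 45 s, if anything falls off the work surface, if the arm or the gripper's body presses on something with over 40 N, if the wrist force passes 120 N, or if a joint passes its speed limit or range.

## Working session

There is one attempt and no reset: what is moved stays moved. The work goes in short steps, Python scripts to look and compute and a tool call to move; the robot and the scene stay as the last step left them, time stands still between calls to the robot, and variables do not carry over. Pictures are saved under pics/ and viewed, at most 10 in all, crops included, and the job is handed in when it is done.

Besides the shell and the picture viewer there is one more tool, called by a JSON object that holds its "api" and its "payload". drive_tool: Moves the arm, as the interface text tells. Its arguments: {"type":"object","properties":{"steps":{"type":"array","items":{"type":"array","items":{"type":"array","items":{"type":"number"}}}},"newtons":{"type":"number"}},"required":["steps"]}

```bash
mkdir -p pics; cat > h.py <<'E'
import numpy as np, cv2
from workcell import *
def grab(c,fn=None):
    r=read_camera(c)
    if fn: cv2.imwrite('pics/'+fn,cv2.cvtColor(r['image'],cv2.COLOR_RGB2BGR))
    return r
def W(r,p): E=np.array(r['extrinsics']); return E[:3,:3]@np.array(p)+E[:3,3]
def proj(r,p):
    E=np.array(r['extrinsics']); q=E[:3,:3].T@(np.array(p)-E[:3,3]); s=q[:2]/q[2]
    f=200/np.tan(np.radians(r['vertical_fov'])/2); s=s*(1+r['k1']*(s@s)); return s*f+[r['cx'],r['cy']]
E
cat > a.py <<'E'
from h import *
np.set_printoptions(precision=4,suppress=True)
for c in ['scene','top','wrist']:
    r=grab(c,c+'0.png')
    for t in ['kiln','panel_mid','mains_on','vent_on','start_top','dial_mark','stop_key','mug','jar','bowl','beaker','cone_pack','kiln_post']:
        m=mark_of(t,c)
        if m: w=W(r,m[0]['xyz']); print(c,t,round(m[0]['conf'],2),w,proj(r,w).round())
print(state(),grip_point_offset)
E
python3 a.py
```

```text
scene kiln 0.86 [ 0.488   0.1477 -0.003 ] [388. 190.]
scene panel_mid 0.59 [0.4898 0.1496 0.0688] [393. 172.]
scene mains_on 0.61 [0.5321 0.0348 0.0915] [352. 185.]
scene vent_on 0.46 [0.5304 0.0924 0.0845] [376. 183.]
scene start_top 0.55 [0.4475 0.0715 0.0634] [358. 165.]
scene dial_mark 0.52 [0.5217 0.2532 0.0977] [442. 168.]Traceback (most recent call last):
  File "a.py", line 6, in <module>
    m=mark_of(t,c)
ValueError: it knows: beaker, bowl, brush, cone_pack, dial_mark, jar, kiln, kiln_post, mains_on, mug, panel_mid, start_top, vent_on
```

```bash
sed -i "s/'stop_key',//" a.py; python3 a.py
```

```text
scene kiln 0.85 [ 0.484   0.1465 -0.0031] [387. 189.]
scene panel_mid 0.97 [0.4874 0.1489 0.0718] [393. 170.]
scene mains_on 0.49 [0.5349 0.0361 0.092 ] [353. 185.]
scene vent_on 0.49 [0.5303 0.0892 0.0875] [374. 182.]
scene start_top 0.62 [0.4507 0.0701 0.0688] [358. 164.]
scene dial_mark 0.71 [0.5213 0.2493 0.0988] [440. 168.]
scene mug 0.91 [0.3305 0.0724 0.0007] [347. 150.]
scene jar 0.68 [ 0.325   0.2786 -0.0012] [417. 141.]
scene bowl 0.82 [ 0.5613 -0.1179 -0.0003] [289. 227.]
scene beaker 0.8 [ 0.4245 -0.0793  0.0016] [297. 182.]
scene cone_pack 0.87 [0.5934 0.0846 0.0833] [380. 205.]
scene kiln_post 0.54 [0.5947 0.1505 0.0858] [409. 201.]
top kiln 0.56 [0.4904 0.1452 0.0013] [246. 218.]
top panel_mid 0.73 [0.4834 0.1467 0.0701] [240. 218.]
top mains_on 0.51 [0.5346 0.0402 0.0892] [283. 195.]
top vent_on 0.55 [0.5288 0.0949 0.088 ] [260. 198.]
top start_top 0.72 [0.5923 0.1531 0.088 ] [236. 173.]
top dial_mark 0.54 [0.5174 0.2512 0.0999] [194. 204.]
top mug 0.74 [0.3317 0.0688 0.0034] [276. 279.]
top jar 0.59 [0.328  0.2786 0.0016] [194. 282.]
top bowl 0.69 [ 0.5635 -0.1181  0.0004] [345. 188.]
top beaker 0.79 [ 0.4269 -0.0744  0.0026] [330. 240.]
top cone_pack 0.76 [0.5955 0.086  0.0851] [264. 171.]
top kiln_post 0.75 [0.59   0.154  0.0884] [236. 174.]
{'clock': 2.3, 'joint_positions': array([60.841 , 14.0421, 89.2566,  0.    , 76.7014, -9.9742]), 'qd': array([-0.0005, -0.0509,  0.1579,  0.0341, -0.0064, -0.0296]), 'joint_efforts': array([  0.0008, -41.5823, -31.4872,   0.0686,   0.0289,   0.    ]), 'tcp_pos': array([0.2136, 0.6139, 0.2055]), 'ee_rot': array([[-0.9445,  0.3286, -0.    ],
       [ 0.3286,  0.9445,  0.    ],
       [ 0.    , -0.    , -1.    ]]), 'ft_force': array([0.9388, 0.1032, 0.1551]), 'moment': array([ 0.0351, -0.0005, -0.0214]), 'grasp_force': 0.0, 'width': 0.09384482153197692} 0.0188
```

View pics/scene0.png

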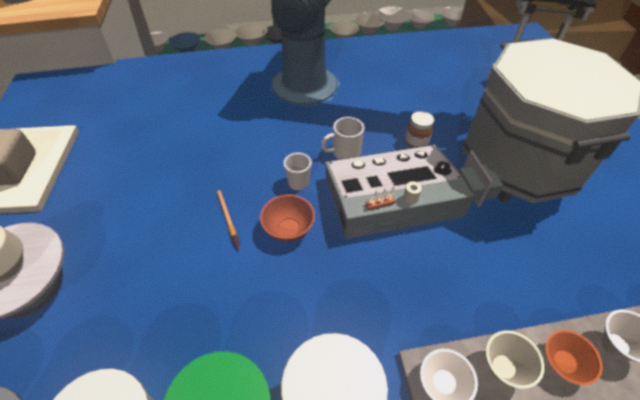

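View pics/top0.png

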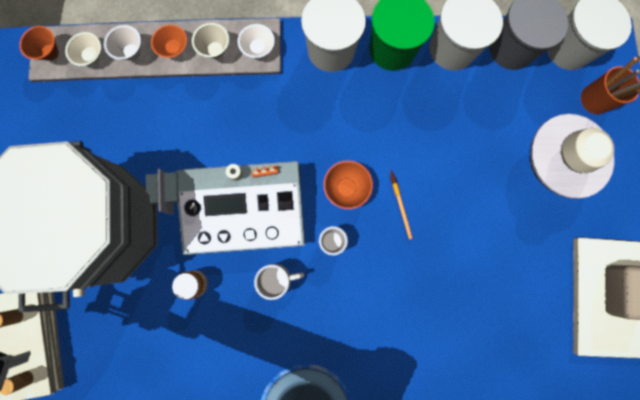

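The scene picture shows the desk with the mains rocker near (350,185), vent near (374,182) and start key near (358,164). In the top picture they are at (285,201), (263,202) and (272,233); the top network's start_top at (236,173) is actually the kiln post. Next I go up over the kiln to a close viewing pose.

```bash
cat >> h.py <<'E'
from scipy.spatial.transform import Rotation as Ro
def Rt(yaw,tilt=0.21):  # tool: z into panel, y along panel's left
    K=Ro.from_euler('z',yaw).as_matrix()
    return K@np.array([[-np.cos(tilt),0,np.sin(tilt)],[0,1,0],[-np.sin(tilt),0,-np.cos(tilt)]])
def go(P,R):
    s=state(); R0=s['ee_rot']; 
    print('shift cm',(R0.T@(np.array(P)-s['tcp_pos'])*100).round(2),'rot',Ro.from_matrix(R0.T@R).as_rotvec().round(4))
E
python3 - <<'E'
from h import *
s=state()
go([.25,.45,.42],Rt(.05)); go([.38,.07,.42],Rt(.05)); go([.43,.07,.24],Rt(.05))
E
```

```text
shift cm [ -8.83 -14.28 -21.45] rot [-0.0404 -0.2074 -0.3834]
shift cm [-33.59 -45.9  -21.45] rot [-0.0404 -0.2074 -0.3834]
shift cm [-38.31 -44.26  -3.45] rot [-0.0404 -0.2074 -0.3834]
```

{"api": "drive_tool", "payload": {"steps": [[[0, 0, 0, -6, 0, 0, 0], [0, 0, 0, -12, 0, 0, 0], [0, 0, 0, -18, 0, 0, 0], [0, -2, -3, -22, 0, -0.05, -0.1], [0, -5, -8, -22, -0.01, -0.1, -0.2], [0, -8, -13, -22, -0.02, -0.15, -0.3], [0, -12, -18, -22, -0.04, -0.207, -0.383], [0, -16, -23, -22, -0.04, -0.207, -0.383], [0, -20, -28, -22, -0.04, -0.207, -0.383], [0, -24, -33, -22, -0.04, -0.207, -0.383], [0, -28, -38, -22, -0.04, -0.207, -0.383], [0, -31, -42, -22, -0.04, -0.207, -0.383], [0, -33.6, -45.9, -21.5, -0.04, -0.207, -0.383], [0, -35, -45.5, -16, -0.04, -0.207, -0.383], [0, -37, -45, -10, -0.04, -0.207, -0.383], [0, -38.3, -44.3, -5, -0.04, -0.207, -0.383], [0, -38.3, -44.3, -3.5, -0.04, -0.207, -0.383], [0, -38.3, -44.3, -3.5, -0.04, -0.207, -0.383], [0, -38.3, -44.3, -3.5, -0.04, -0.207, -0.383]]]}}

```text
clock: 4.68
tcp_pos: [0.4309, 0.0696, 0.2434]
ee_rot: [[-0.976, -0.05, 0.212], [-0.049, 0.999, 0.009], [-0.212, -0.001, -0.977]]
ft_force: [0.4, 0.1, 0.3]
width: 0.0007
grasp_force: 0.0
```

```bash
python3 - <<'E'
from h import *
np.set_printoptions(precision=4,suppress=True)
r=grab('wrist','w1.png')
for t in ['kiln','panel_mid','mains_on','vent_on','start_top','dial_mark','cone_pack']:
    for m in mark_of(t,'wrist')[:2]:
        w=W(r,m['xyz']); print(t,round(m['conf'],2),w,proj(r,w).round())
s=state();print(s['tcp_pos'],s['width'],s['clock'],s['ee_rot'])
E
```

```text
kiln 0.79 [0.4852 0.1475 0.0023] [374. 177.]
panel_mid 0.74 [0.4793 0.149  0.0742] [386. 196.]
mains_on 0.58 [0.5308 0.0387 0.094 ] [290. 238.]
vent_on 0.7 [0.5263 0.0887 0.09  ] [332. 235.]
start_top 0.9 [0.4462 0.0731 0.0719] [323. 166.]
dial_mark 0.87 [0.5201 0.2568 0.0985] [474. 240.]
[0.4299 0.0697 0.2408] 0.0005942631051524677 5.075 [[-0.9768 -0.0496  0.2084]
 [-0.0486  0.9988  0.0099]
 [-0.2086 -0.0004 -0.978 ]]
```

View pics/w1.png

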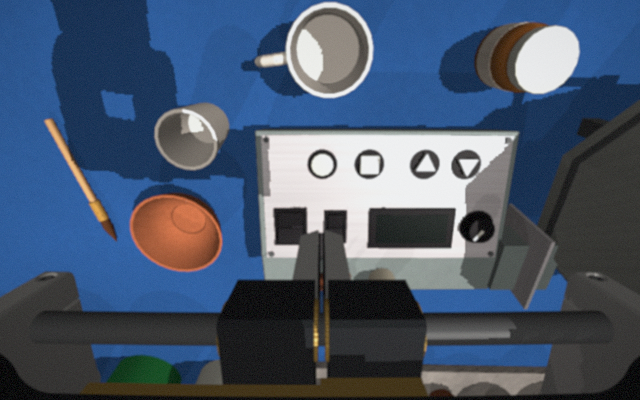

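The wrist picture shows the panel with the start key at (322,165), stop at (369,165), mains at (290,227) and vent at (336,226). I'll zoom in to fit them precisely.

```bash
python3 - <<'E'
import cv2
i=cv2.imread('pics/w1.png')[120:290,245:530]
cv2.imwrite('pics/w1c.png',cv2.resize(i,None,fx=2.8,fy=2.8,interpolation=cv2.INTER_CUBIC))
E
```

```text
(no output)
```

View pics/w1c.png

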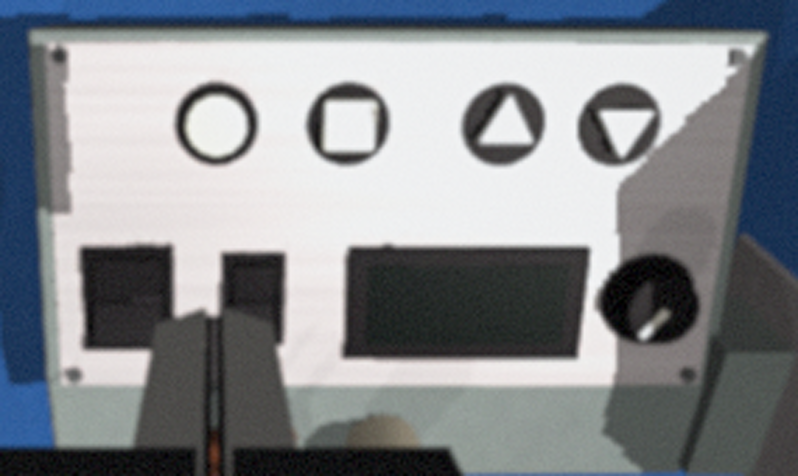

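```bash
cat > fit.py <<'E'
from h import *
np.set_printoptions(precision=2,suppress=True)
r=read_camera('wrist'); E=np.array(r['extrinsics']); f=200/np.tan(np.radians(r['vertical_fov'])/2)
def ray(px):
    d=(np.array(px)-[r['cx'],r['cy']])/f; s=d.copy()
    for _ in range(20): s=d/(1+r['k1']*(s@s))
    return E[:3,:3]@np.r_[s,1]
def hit(px,o,yaw,h):
    R=Rt(yaw)@np.diag([-1,1,-1]); c=np.r_[o,.0716]+R[:,2]*h; d=ray(px); C=E[:3,3]
    p=C+d*((c-C)@R[:,2])/(d@R[:,2]); return p,R.T@(p-np.r_[o,.0716])
cr=lambda u,v:(u/2.8+245,v/2.8+120)
F=dict(start=((216,123),.007),stop=((349,125),.007),mains=((127,297),.0025),vent=((253,298),.0025),fl=((767,33),0),fr=((30,30),0),bl=((708,386),0),br=((60,386),0),dial=((648,298),.017))
for yaw in (.03,.05,.07):
    print(yaw)
    for k,(p,h) in F.items():
        w,l=hit(cr(*p),[.486,.148],yaw,h); print(k,w*1000,l*1000)
E
python3 fit.py
```

```text
0.03
start [441.82  72.39  68.86] [-45.98 -74.25   7.  ]
stop [439.98 126.07  68.81] [-46.21 -20.54   7.  ]
mains [518.78  37.94  80.44] [  30.66 -111.      2.5 ]
vent [516.64  92.19  80.33] [ 30.13 -56.71   2.5 ]
fl [397.25 293.78  53.62] [-86.24 148.38   0.  ]
fr [411.32  -3.67  54.72] [ -80.97 -149.37   -0.  ]
bl [549.67 300.47  86.14] [ 69.75 150.49   0.  ]
br [562.89   8.77  87.09] [  74.32 -141.47   -0.  ]
dial [500.85 255.71  92.83] [ 22.1  107.21  17.  ]
0.05
start [441.93  72.4   68.57] [-47.38 -73.3    7.  ]
stop [440.01 126.09  68.73] [-46.59 -19.59   7.  ]
mains [519.04  37.9   80.02] [  28.65 -111.61    2.5 ]
vent [516.77  92.2   80.11] [ 29.1  -57.26   2.5 ]
fl [397.11 293.39  54.23] [-83.35 149.65  -0.  ]
fr [411.48  -3.79  54.12] [ -83.85 -147.88   -0.  ]
bl [549.27 300.06  86.69] [ 72.38 148.71  -0.  ]
br [563.3    8.68  86.57] [  71.82 -143.01   -0.  ]
dial [500.61 255.46  93.24] [ 24.03 106.59  17.  ]
0.07
start [442.03  72.41  68.28] [-48.76 -72.33   7.  ]
stop [440.04 126.1   68.66] [-46.95 -18.63   7.  ]
mains [519.31  37.87  79.6 ] [  26.63 -112.19    2.5 ]
vent [516.9   92.22  79.9 ] [ 28.06 -57.8    2.5 ]
fl [396.97 292.99  54.83] [-80.44 150.86   0.  ]
fr [411.65  -3.91  53.53] [ -86.7  -146.34   -0.  ]
bl [548.87 299.66  87.23] [ 74.97 146.89   0.  ]
br [563.71   8.59  86.04] [  69.29 -144.51   -0.  ]
dial [500.37 255.21  93.64] [ 25.95 105.94  17.  ]
```

```bash
cat > tgt.py <<'E'
from h import *
R=Rt(.047); X=-R[:,0]; N=-R[:,2]
M=np.array([.519,.0379,.0803])-.0025*N   # mains hinge on panel face
V=np.array([.5168,.0922,.0804])-.0025*N
S=np.array([.442,.0724,.0689])-.007*N
T=dict(M=(M,.0125),V=(V,.0105),S=(S,0))
def at(k,h): P,d=T[k]; return P+d*X+h*N
E
python3 - <<'E'
from tgt import *
go(at('M',.04),R)
E
```

```text
shift cm [-6.47 -3.61 13.76] rot [ 0.0002 -0.0001  0.0026]
```

{"api": "drive_tool", "payload": {"steps": [[[0, -3, -1.8, 4, 0, 0, 0], [0, -6.5, -3.6, 8, 0, 0, 0], [0, -6.5, -3.6, 12, 0, 0, 0.003], [0, -6.5, -3.6, 13.8, 0, 0, 0.003], [0, -6.5, -3.6, 13.8, 0, 0, 0.003], [0, -6.5, -3.6, 13.8, 0, 0, 0.003]]]}}

```text
clock: 5.88
tcp_pos: [0.5243, 0.0382, 0.1201]
ee_rot: [[-0.977, -0.047, 0.209], [-0.046, 0.999, 0.01], [-0.21, -0.0, -0.978]]
ft_force: [0.5, 0.1, 0.3]
width: 0.0003
grasp_force: 0.0
```

```bash
python3 - <<'E'
from tgt import *
r=grab('wrist'); a=r['image'][130:330,220:420]
s=grab('scene'); b=s['image'][130:230,310:450]
for k in 'MVS': print(k,at(k,0).round(4))
print(proj(r,state()['tcp_pos']),[proj(r,at('M',h)).round(1) for h in(0,.009)])
c=np.hstack([cv2.resize(a,(400,400),interpolation=2),cv2.resize(b,(400,286),interpolation=2)] if 0 else [cv2.resize(a,(400,400),interpolation=2),cv2.copyMakeBorder(cv2.resize(b,(400,286),interpolation=2),0,114,0,0,0)])
cv2.imwrite('pics/m2.png',c[:,:,::-1]); go(at('M',.009),R); print(state()['ft_force'])
for c,rr in(('wrist',r),('scene',s)):
  for t in('mains_on','vent_on'):
    for m in mark_of(t,c)[:1]: print(c,t,m['conf'],W(rr,m['xyz']))
E
```

```text
M [0.5317 0.0385 0.0805]
V [0.5276 0.0927 0.0801]
S [0.4435 0.0725 0.0621]
[319.47706501 244.11290693] [array([319.7, 220.8]), array([319.6, 224.9])]
shift cm [ 0.13 -0.    3.17] rot [-0.0002  0.0021 -0.0001]
[ 1.14225538 -0.13921162  0.72763437]
wrist mains_on 0.81 [0.5299458  0.04076161 0.09427376]
wrist vent_on 0.52 [0.484455   0.14876554 0.0017683 ]
scene mains_on 0.71 [0.53272126 0.03504438 0.09179989]
scene vent_on 0.5 [0.52917169 0.09387421 0.08663067]
```

View pics/m2.png

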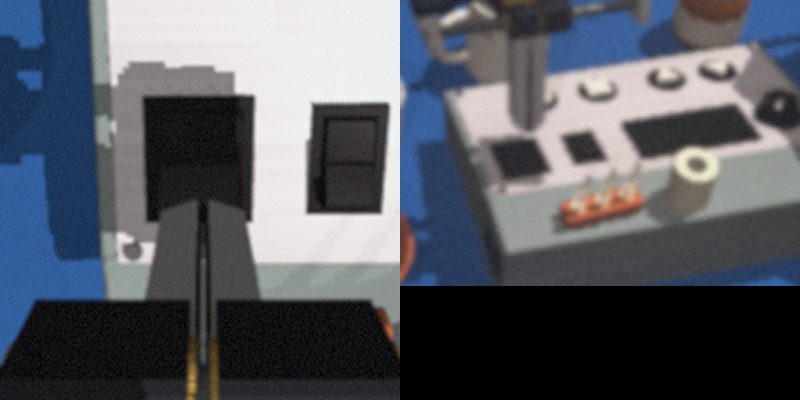

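The fingertips are centred over the mains rocker (crop (200,150), tips at (203,205)). The vent is clear at (348,158). Next I press in small steps.

{"api": "drive_tool", "payload": {"steps": [[[0, 0, 0, 2, 0, 0, 0], [0, 0, 0, 2.9, 0, 0, 0], [0, 0, 0, 3.2, 0, 0, 0], [0, 0, 0, 3.4, 0, 0, 0], [0, 0, 0, 3.5, 0, 0, 0], [0, 0, 0, 3.5, 0, 0, 0]]]}}

```text
clock: 6.92
tcp_pos: [0.5308, 0.0386, 0.0855]
ee_rot: [[-0.977, -0.047, 0.207], [-0.046, 0.999, 0.01], [-0.207, 0.0, -0.978]]
ft_force: [-4.4, 0.5, 5.9]
width: 0.0004
grasp_force: 3.2
```

{"api": "drive_tool", "payload": {"steps": [[[0, 0, 0, 0.1, 0, 0, 0], [0, 0, 0, 0.15, 0, 0, 0], [0, 0, 0, 0.15, 0, 0, 0]]]}}

```text
clock: 7.3
tcp_pos: [0.531, 0.0386, 0.0854]
ee_rot: [[-0.977, -0.048, 0.206], [-0.047, 0.999, 0.01], [-0.206, 0.0, -0.979]]
ft_force: [-13.2, 0.5, 17.3]
width: 0.0
grasp_force: 9.9
```

{"api": "drive_tool", "payload": {"steps": [[[0, 0, 0, -2, 0, 0, 0], [0, 0, 0, -6, 0, 0, 0], [0, 3, 0, -8, 0, 0, 0], [0, 5, 0, -9, 0, 0, 0], [0, 5, 0, -9, 0, 0, 0]]]}}

```text
clock: 7.92
tcp_pos: [0.4636, 0.0354, 0.1616]
ee_rot: [[-0.977, -0.046, 0.21], [-0.045, 0.999, 0.01], [-0.21, -0.0, -0.978]]
ft_force: [0.0, 0.7, 0.2]
width: 0.0004
grasp_force: 0.0
```

```bash
python3 - <<'E'
from tgt import *
r=grab('wrist')
p=proj(r,at('M',0)).astype(int); print(p,state()['tcp_pos'],state()['ft_force'])
a=r['image'][p[1]-60:p[1]+60,p[0]-50:p[0]+100]
a=cv2.resize(a,None,fx=5,fy=5,interpolation=2)[:,:,::-1]
cv2.imwrite('pics/m3.png',np.clip(a.astype(float)*1.8,0,255))
for t in('mains_on','vent_on','start_top'):
    for m in mark_of(t,'wrist')[:1]: print(t,m['conf'],W(r,m['xyz']))
E
```

```text
[319 253] [0.46402312 0.03536133 0.16136686] [0.33816014 0.47705258 0.15113815]
vent_on 0.83 [0.52879467 0.09000692 0.08829238]
start_top 0.63 [0.44664549 0.07416012 0.07091623][ WARN:0@1.192] global loadsave.cpp:1063 imwrite_ Unsupported depth image for selected encoder is fallbacked to CV_8U.
```

View pics/m3.png

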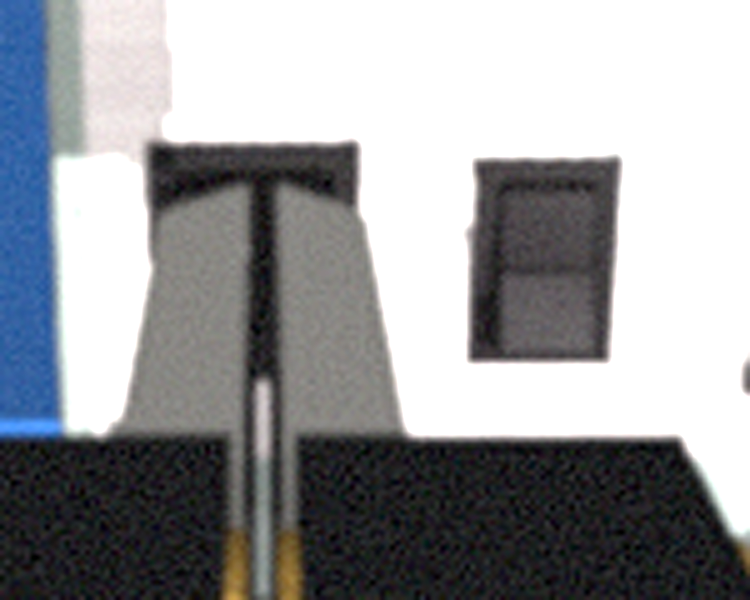

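The fingers hide the mains rocker; the vent shows at (545,260), still off with its back half raised. I'll move aside towards the vent to see the mains.

{"api": "drive_tool", "payload": {"steps": [[[0, 0, 5.4, 0, 0, 0, 0], [0, 0, 5.4, 0, 0, 0, 0], [0, 0, 5.4, 0, 0, 0, 0]]]}}

```text
clock: 8.5
tcp_pos: [0.4614, 0.0893, 0.1606]
ee_rot: [[-0.977, -0.047, 0.207], [-0.046, 0.999, 0.01], [-0.207, 0.0, -0.978]]
ft_force: [-0.0, 1.3, -0.3]
width: 0.0004
grasp_force: 0.0
```

```bash
python3 - <<'E'
from tgt import *
r=grab('wrist')
p=proj(r,at('M',0)).astype(int); print(p)
a=r['image'][p[1]-40:p[1]+40,p[0]-40:p[0]+40]
b=grab('scene'); b0=b['image'][165:205,330:390]
a=cv2.resize(a,(400,400),interpolation=2); b0=cv2.resize(b0,(400,267),interpolation=2)
c=np.hstack([a,cv2.copyMakeBorder(b0,0,133,0,0,0)])[:,:,::-1].astype(float)
cv2.imwrite('pics/m4.png',np.clip(c*2.2,0,255).astype('uint8'))
for t in('mains_on','vent_on','start_top'):
    for m in mark_of(t,'wrist')[:1]: w=W(r,m['xyz']);print(t,m['conf'],w,'h',(w-at('M',0))@-R[:,2])
go(at('M',.03),R);go(at('V',.03),R)
E
```

```text
[263 253]
mains_on 0.82 [0.53614037 0.04016686 0.08692025] h 0.005383473730530373
vent_on 0.74 [0.53133763 0.04083748 0.08896572] h 0.008377511999359155
start_top 0.65 [0.44460497 0.07514206 0.07186451] h 0.009376337395348896
shift cm [-4.98 -5.33  6.28] rot [-0.0001 -0.0005 -0.0018]
shift cm [-4.8   0.11  6.28] rot [-0.0001 -0.0005 -0.0018]
```

View pics/m4.png

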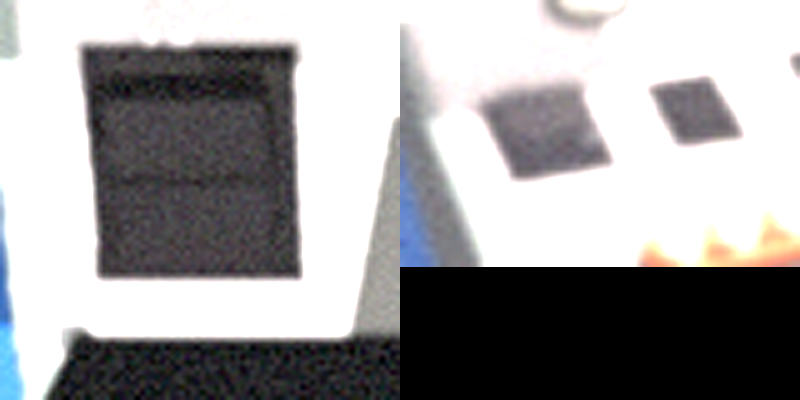

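The mains (crop (197,180)) now shows a dark gap at its front end. The network puts its press point at 5 mm, down from about 10, and it was firm at 17 N, so it is over. Next is the vent.

{"api": "drive_tool", "payload": {"steps": [[[0, -2.5, 0.1, 2, 0, 0, 0], [0, -4.8, 0.1, 5, 0, 0, 0], [0, -4.8, 0.1, 6.3, 0, 0, 0], [0, -4.8, 0.1, 8, 0, 0, 0], [0, -4.8, 0.1, 8.4, 0, 0, 0], [0, -4.8, 0.1, 8.6, 0, 0, 0], [0, -4.8, 0.1, 8.75, 0, 0, 0], [0, -4.8, 0.1, 8.75, 0, 0, 0]]]}}

```text
clock: 9.75
tcp_pos: [0.5261, 0.0935, 0.0858]
ee_rot: [[-0.977, -0.047, 0.208], [-0.046, 0.999, 0.01], [-0.208, 0.0, -0.978]]
ft_force: [-2.2, -0.1, 3.0]
width: 0.0007
grasp_force: 1.3
```

{"api": "drive_tool", "payload": {"steps": [[[0, 0, 0, 0.1, 0, 0, 0], [0, 0, 0, 0.15, 0, 0, 0], [0, 0, 0, 0.2, 0, 0, 0], [0, 0, 0, 0.2, 0, 0, 0]]]}}

```text
clock: 10.25
tcp_pos: [0.5265, 0.0935, 0.0851]
ee_rot: [[-0.977, -0.047, 0.206], [-0.046, 0.999, 0.01], [-0.207, 0.0, -0.978]]
ft_force: [-11.7, -0.5, 16.8]
width: 0.0005
grasp_force: 7.9
```

{"api": "drive_tool", "payload": {"steps": [[[0, 0, 0, -2, 0, 0, 0], [0, 0, 0, -6, 0, 0, 0], [0, 3, 2, -8, 0, 0, 0], [0, 5, 5, -9, 0, 0, 0], [0, 5, 5, -9, 0, 0, 0], [0, 5, 5, -9, 0, 0, 0]]]}}

```text
clock: 11.0
tcp_pos: [0.457, 0.14, 0.161]
ee_rot: [[-0.977, -0.047, 0.208], [-0.046, 0.999, 0.01], [-0.208, 0.0, -0.978]]
ft_force: [0.1, -0.3, -0.1]
width: 0.0004
grasp_force: 0.0
```

```bash
python3 - <<'E'
from tgt import *
r=grab('wrist')
p=proj(r,at('V',0)).astype(int); q=proj(r,at('M',0)).astype(int); print(p,q)
a=r['image'][p[1]-50:p[1]+35,q[0]-35:p[0]+30]
a=cv2.resize(a,None,fx=5,fy=5,interpolation=2)[:,:,::-1].astype(float)
cv2.imwrite('pics/m5.png',np.clip(a*2.2,0,255).astype('uint8')); print(a.shape)
for c in('wrist','scene','top'):
  rr=r if c=='wrist' else grab(c)
  for t in('mains_on','vent_on','start_top'):
    for m in mark_of(t,c)[:1]: w=W(rr,m['xyz']);print(c,t,m['conf'],w,'h',(w-at('M',0))@-R[:,2])
go(at('S',.025),R)
E
```

```text
[266 253] [210 254]
(425, 605, 3)
wrist mains_on 0.83 [0.53200277 0.04138091 0.09130083] h 0.01051749503013186
wrist vent_on 0.86 [0.53071174 0.09067648 0.08735369] h 0.006443100103234277
wrist start_top 0.71 [0.44395959 0.07467269 0.07158113] h 0.009238165380761732
scene mains_on 0.73 [0.53411556 0.03541646 0.08993508] h 0.008800225811833194
scene vent_on 0.61 [0.53203315 0.0890309  0.08237693] h 0.0013166374175364356
scene start_top 0.58 [ 0.51988843 -0.25698829 -0.00078538] h -0.07410086397724776
top mains_on 0.65 [0.5379625  0.04192273 0.08493897] h 0.003049099054825256
top vent_on 0.72 [0.59220655 0.15343332 0.08866734] h -0.00569179604467146
top start_top 0.49 [0.44577851 0.07158894 0.07203948] h 0.009337893447093244
shift cm [ 3.68 -6.7   6.84] rot [ 0.0003 -0.0004 -0.0005]
```

View pics/m5.png

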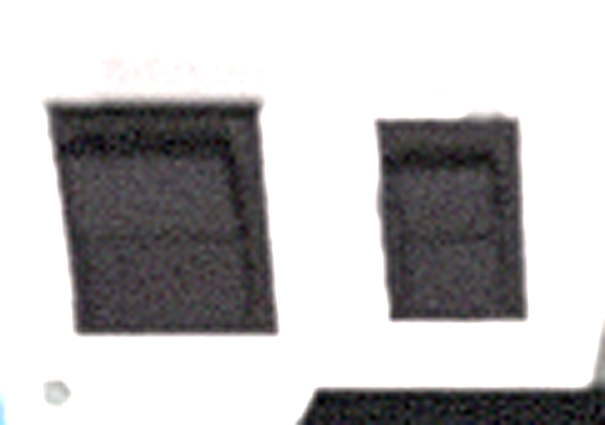

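Both rockers look the same now: mains at (165,220), vent at (455,220). Each has a dark gap at the front, and the vent's back half is no longer raised or bright. Next is the start key.

{"api": "drive_tool", "payload": {"steps": [[[0, 2, -3.5, 2, 0, 0, 0], [0, 3.7, -6.7, 5, 0, 0, 0], [0, 3.7, -6.7, 7.2, 0, 0, 0], [0, 3.7, -6.7, 8.2, 0, 0, 0], [0, 3.7, -6.7, 8.2, 0, 0, 0], [0, 3.7, -6.7, 8.8, 0, 0, 0], [0, 3.7, -6.7, 9.05, 0, 0, 0], [0, 3.7, -6.7, 9.15, 0, 0, 0], [0, 3.7, -6.7, 9.15, 0, 0, 0], [0, 3.7, -6.7, 9.15, 0, 0, 0], [0, 3.7, -6.7, 9.15, 0, 0, 0]]]}}

```text
clock: 12.98
tcp_pos: [0.4439, 0.0727, 0.0655]
ee_rot: [[-0.977, -0.047, 0.21], [-0.046, 0.999, 0.01], [-0.21, 0.0, -0.978]]
ft_force: [-3.5, 0.9, 10.1]
width: 0.0006
grasp_force: 5.3
```

Force is 10.7 N with the tip at about 3.5 mm, so the key is right down. I'll hold it for the rest of the two seconds, then release.

{"api": "drive_tool", "payload": {"steps": [[[0, 0, 0, 0, 0, 0, 0], [0, 0, 0, 0, 0, 0, 0], [0, 0, 0, 0, 0, 0, 0], [0, 0, 0, 0, 0, 0, 0], [0, 0, 0, 0, 0, 0, 0], [0, 0, 0, 0, 0, 0, 0], [0, 0, 0, 0, 0, 0, 0], [0, 0, 0, 0, 0, 0, 0], [0, 0, 0, 0, 0, 0, 0], [0, 0, 0, 0, 0, 0, 0], [0, 0, 0, 0, 0, 0, 0], [0, 0, 0, 0, 0, 0, 0], [0, 0, 0, -2, 0, 0, 0], [0, 0, 0, -6, 0, 0, 0], [0, 0, 0, -11, 0, 0, 0], [0, 0, 0, -16, 0, 0, 0], [0, 0, 0, -18, 0, 0, 0], [0, 0, 0, -18, 0, 0, 0], [0, 0, 0, -18, 0, 0, 0]]]}}

```text
clock: 15.35
tcp_pos: [0.4048, 0.0709, 0.2384]
ee_rot: [[-0.978, -0.047, 0.205], [-0.046, 0.999, 0.01], [-0.206, 0.001, -0.979]]
ft_force: [0.4, -0.4, 0.3]
width: 0.0004
grasp_force: 0.0
```

```bash
python3 - <<'E'
from tgt import *
r=grab('wrist'); s=grab('scene')
a=cv2.resize(r['image'],(800,500)); b=cv2.resize(s['image'][120:240,270:480],(175,100))
cv2.imwrite('pics/end.png',a[:,:,::-1])
for t in('dial_mark','cone_pack','kiln_post','mug','jar','beaker','bowl'):
    for m in mark_of(t,'scene')[:1]: print(t,W(s,m['xyz']).round(3))
E
```

```text
dial_mark [0.522 0.252 0.099]
cone_pack [0.591 0.086 0.086]
kiln_post [0.593 0.156 0.087]
mug [0.33  0.07  0.001]
jar [0.323 0.279 0.003]
beaker [0.33  0.072 0.005]
bowl [ 0.565 -0.117  0.   ]
```

View pics/end.png

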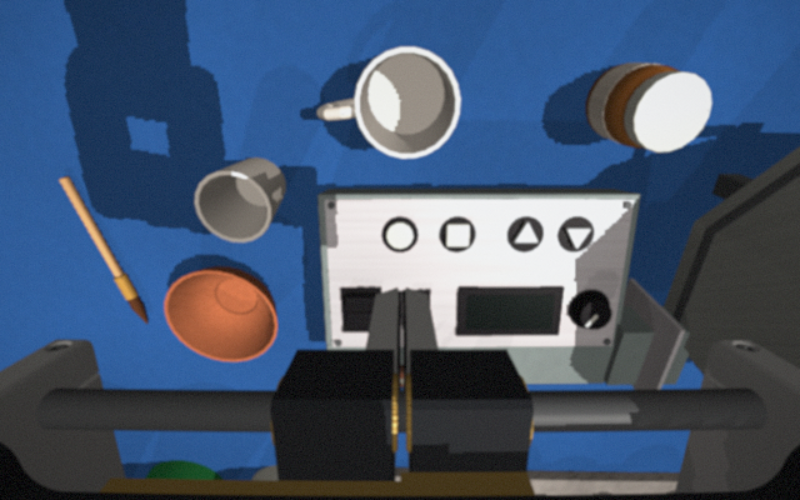

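The start key at (400,234) is up again, the dial pointer at (592,320) is unchanged, and the pots are where they stood. The robot touches nothing, so I'm handing in.

```bash
python3 -c "
from workcell import *
print(job_done())"
```

```text
the job is handed in; nothing more can be done
None
```

I switched on the mains and then the vent, held the start key right down for about 2 s and let go, then handed the job in at about 15 s; the last pictures showed the dial and pots where they were, but handing in gave no verdict.

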